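# Fetch the cast and the burs from behind the bottles

### The job

I want to trim the blue stone cast, but it and the bur block stand at the back of the two-lane caddy, each behind a bottle. First clear both bottles out of the caddy onto the empty green mat; with both of them there, lay the cast on the middle of the blue rubber pad, teeth up, and stand the bur block in the little steel tray; last put each bottle back in the lane it came from, where it stood before. Keep the bottles upright all the while, and leave the tan cast and the roll of tape alone.

Things in the scene. Friction and masses are not known exactly. Their poses are not given: they have to be found in the camera images.
- caddy: orange open caddy, fixed, 163 (x) x 161 (y) mm; origin: centre of underside, +x to its back. Floor 4 mm thick; back, sides and middle divider (along x) 30 mm high, 3 mm thick, front lip 12 mm. Two lanes along x, 76 mm wide, centred at y = +-39.5 mm. In each a bottle stands at about x = -41 mm and close behind it, at x = +15, the cast or the bur block (varies); 30 mm free behind these
- red_jar: white round plastic jar with a red screw lid (fixed on), 48 mm across, 58 mm high, 0.085 kg; lid 40 mm across, from 44 to 58 mm height; origin at the centre of its underside, z up. Take it by the lid
- brown_bottle: brown round bottle with a black cap (fixed on), 42 mm across, 82 mm high, 0.075 kg; cap 28 mm across, from 64 to 82 mm height; origin at the centre of its underside, z up. Take it by the cap
- stone_cast: blue stone cast of a dental arch, 58 (x) x 67 (y) x 33 mm, 0.14 kg; origin at the centre of its underside, z up through the teeth. The base, 13 mm high, is what the fingers can hold: grip it across x (58 mm), with the fingertips about 3 mm above what it stands on; lies in the caddy with its x axis along the lane
- bur_stand: light grey metal block with burs standing in it, 44 (x) x 66 (y) x 47 mm with the burs, the block alone 18 mm high, 0.085 kg; origin at the centre of its underside, z up. Grip it across x (44 mm), fingertips about 7 mm above its underside; stands in the caddy with its x axis along the lane
- drip_mat: plain green mat, fixed, nothing on it, 110 (x) x 150 (y) x 3 mm; origin at the centre of its underside. There is room for both bottles side by side along its y axis, 75 mm apart
- model_pad: blue rubber pad, fixed, 88 (x) x 86 (y) x 6 mm; origin at the centre of its underside; the top is 6 mm above the origin
- bur_tray: small steel tray, fixed, 62 (x) x 85 (y) mm outside, 58 x 81 mm inside, floor 2 mm thick, rim 7 mm high; origin at the centre of its underside. The bur block goes in with its long side along the tray's y axis, either way round
- tan_cast: tan stone cast near the caddy and mats, 62 x 71 x 35 mm, a bystander; origin at the centre of its underside
- masking_tape: roll of tan masking tape lying flat, 82 mm across, 19 mm high, a bystander; origin at the centre of its underside
There are look-alikes about, which are no part of the job. Leave any red look-alike of the stone_cast alone. What is shaped like the bur_stand but purple is not meant.

How it is judged:
By the outcome, as a careful person would: the job done as asked, in the order asked, and still so for the second after the job is handed in, with the robot touching nothing.
It also fails if it takes over 141 s, if anything falls off the work surface, if the arm or the gripper's body presses on something with over 40 N, if the wrist force passes 120 N, or if a joint passes its speed limit or range.

### The arm

A 6-joint arm with a two-finger parallel gripper is mounted at the origin on a cart in front of the work surface, level with it; the furniture and walls round the work are solid. World frame = base frame: x ahead of the robot, y to its left, z up, the work surface at z = 0. Lengths are in mm, angles in rad, forces in N, time in s.
With the tool pointing down it reaches from about 250 to 775 mm from the base axis. Payload 4 kg.
Tool frame: the origin (TCP) lies between the finger pads; the fingertips stand 8 mm ahead of it and the grasp point (between the pads) lies 11 mm behind it; z points along the fingers, y is the line along which they close (so a half turn about z gives the same grasp; the last joint's range is limited). The gripper opens to 94 mm and grips with 3 to 60 N. Pads are 16 mm wide; open, the fingers measure 119 mm over their backs; the gripper's body (75 mm by 177 mm) begins 78 mm behind the grasp point.
Start: joints at [-0.103, 0.087, 1.371, -0, 1.684, -0.103], TCP at [550.018, -0.006, 213.506] pointing down, gripper open.
Joint ranges: [-3.1, 3.1], [-0.76, 2.03], [0.27, 2.55], [-1.08, 4.22], [0.17, 2.65], [-2.57, 2.57]. Speed limits (rad/s): [2.79, 2.79, 3.14, 3.14, 3.14, 3.14].

### API

Orientations are given as a unit quaternion [w, x, y, z].
In Python, from workcell import telemetry, optics, hand_in gives the robot as it stands.
- The arm moves only by the tool jog_arm, never from a script. Its argument "rows" is a list of rows, each an object with "fingers": the finger opening in cm, from 0 to 9.4; "xyz": the shift along the tool's x, y, z in cm, a list of three; "spin": the turn about the tool's z in rad. A call has 1 to 20 rows; each row is the pose to reach, as a shift and turn from the pose commanded when the call began, along the tool's axes at that moment; what a row does not reach only later rows make up. A row lasts 1/12 s, in which the tool goes at most 41.7 mm and 7.16 degrees, less where a joint would pass 70% of its speed; a pose out of reach is approached as far as the arm can. A call with a gripper value outside its range is refused whole. The fingers move at their own pace and stop on an object; "newtons" is the grip in N (left out, the last holds). Time passes only in rows, so rows that repeat a pose let the fingers close. It gives the time, the measured TCP pose, the force, the opening and the grip force at its end, in the units of the state.
- telemetry.sense(): the state, without advancing time (a new reading comes with each control period).
- optics.get_image(name): name is "scene" or "side" or "wrist"; returns the picture (400x640x3 uint8, blue, green, red); there is no depth.
- optics.camera_info(name): a dict with "vfov" (degrees; the focal length in pixels is half the picture's height over the tangent of half this angle, whatever the lens; pixels are square), "cx", "cy" (the principal point, pixels), "rvec" (rotation vector, rad) and "tvec" (3), from world to camera coordinates, as OpenCV has them. Camera axes: x right, y down, z forward; pixel columns grow to the right and rows downward; lengths in mm; the calibration is good to about 2 mm. The wrist camera is an equidistant fisheye: a pixel r from the principal point sees the ray r / f radians off the axis. A picture is of the moment at which its call begins: read the wrist's pose just before it. camera_info takes no time and is no camera call; for the wrist camera it gives the pose at the moment of the call.
- hand_in(): hands the job in; it is judged then, once.
The state is a dict: "time": time; "qpos": joint angles; "joint_velocities": joint speeds; "tau": joint torques, N m; "tcp_pos": TCP position; "tcp_rot": TCP orientation; "wrist_force": force on the tool from outside, world axes, zero at the start; "wrist_torque": the same for the moment, N m; "grip_width": opening from 0.0 (shut) to 1.0 (fully open); "gripper_force": force on a finger pad.
Only numpy, scipy, OpenCV 4.12 (cv2) and the standard library are available. Lean on these libraries where they do the work, as an engineer would, in place of code of your own. Each camera call takes 0.05 s, during which the arm holds its last target. There are 200 camera calls.

## Working session

There is one attempt and no reset: what is moved stays moved. The work goes in short steps, Python scripts to look and compute and a tool call to move; the robot and the scene stay as the last step left them, time stands still between calls to the robot, and variables do not carry over. Pictures are saved under pics/ and viewed, at most 14 in all, crops included, and the job is handed in when it is done.

Besides the shell and the picture viewer there is one more tool, called after "Call:" in YAML: its name, and indented under it one key for each argument. jog_arm: Moves the arm, as the interface text tells. Its arguments: {"type":"object","properties":{"rows":{"type":"array","items":{"type":"object","properties":{"fingers":{"type":"number"},"xyz":{"type":"array","items":{"type":"number"}},"spin":{"type":"number"}}}},"newtons":{"type":"number"}},"required":["rows"]}

```bash
mkdir -p pics; cat > h.py <<'E'
import numpy as np, cv2
from workcell import telemetry, optics
def pix2world(info,uv,z,fish=False):
    R=cv2.Rodrigues(np.array(info["rvec"],float))[0]; t=np.array(info["tvec"],float).ravel()
    f=200/np.tan(np.radians(info["vfov"])/2)
    out=[]
    for u,v in uv:
        d=np.array([u-info["cx"],v-info["cy"]])/f
        if fish:
            r=np.hypot(*d); ray=np.array([*(d/r*np.sin(r)),np.cos(r)]) if r>0 else np.array([0,0,1.])
        else: ray=np.array([*d,1.])
        w=R.T@ray; c=-R.T@t
        out.append((c+w*(z-c[2])/w[2]))
    return np.array(out)
def w2p(info,P,fish=False):
    R=cv2.Rodrigues(np.array(info["rvec"],float))[0]; t=np.array(info["tvec"],float).ravel()
    f=200/np.tan(np.radians(info["vfov"])/2)
    c=np.atleast_2d(P)@R.T+t
    if fish:
        h=np.hypot(c[:,0],c[:,1]); k=np.arctan2(h,c[:,2])/h
    else: k=1/c[:,2]
    return np.c_[c[:,0]*k*f+info["cx"],c[:,1]*k*f+info["cy"]]
E
python3 - <<'E'
from h import *
s=telemetry.sense(); print(s)
for n in("scene","side","wrist"):
    i=optics.camera_info(n); im=optics.get_image(n); cv2.imwrite(f"pics/{n}0.png",im)
    R=cv2.Rodrigues(np.array(i["rvec"],float))[0]; print(n,i,"pos",-R.T@np.array(i["tvec"]).ravel())
E
```

```text
{'time': 0.0, 'qpos': array([-1.03079974e-01,  8.79387296e-02,  1.37220769e+00,  1.82592376e-06,
        1.68359185e+00, -1.03103980e-01]), 'joint_velocities': array([ 9.46451988e-04, -2.64600778e-04,  1.40694494e-03, -6.54412717e-04,
       -5.40960289e-06,  7.27699322e-04]), 'tau': array([ 1.28542815e-03, -3.40182602e+01, -3.02423716e+01,  7.18220207e-02,
        3.29729996e-02, -1.13141955e-04]), 'tcp_pos': array([5.49484569e+02, 6.03396029e-02, 2.12336671e+02]), 'tcp_rot': array([-8.33198137e-04,  7.07097815e-01,  7.07114933e-01, -6.75790164e-04]), 'wrist_force': array([ 0.36112377,  0.73691398, -0.45055604]), 'wrist_torque': array([-0.0015038 , -0.00940304, -0.03824264]), 'gripper_force': 0.0, 'grip_width': 1.0022906532866305}
scene {'vfov': 46.78365046405704, 'cx': 318.4123219092953, 'cy': 194.74742951149693, 'rvec': array([ 2.00857254, -1.6608568 ,  0.52398445]), 'tvec': array([-109.11128241,  429.21947745, 1124.14587001])} pos [-278.38556485 -176.45493763 1162.41287893]
side {'vfov': 56.67106441655268, 'cx': 317.9434881502056, 'cy': 200.08956432961236, 'rvec': array([ 0.14816486, -2.78580535,  1.3199531 ]), 'tvec': array([ 502.5336835 ,   65.23710858, 1249.26234469])} pos [389.91947352 974.82766946 845.65135149]
wrist {'vfov': 65.70646984690485, 'cx': 321.5479413219237, 'cy': 197.93868484822093, 'rvec': array([-2.91223179e+00, -1.33683023e-03,  2.64784470e-03]), 'tvec': array([-549.19205988,  -24.19382172,  390.86557124])} pos [549.8785194   65.68885522 385.08666899]
```

View pics/scene0.png

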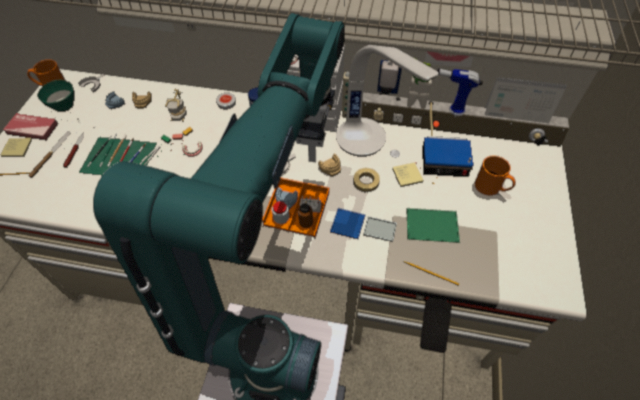

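View pics/wrist0.png

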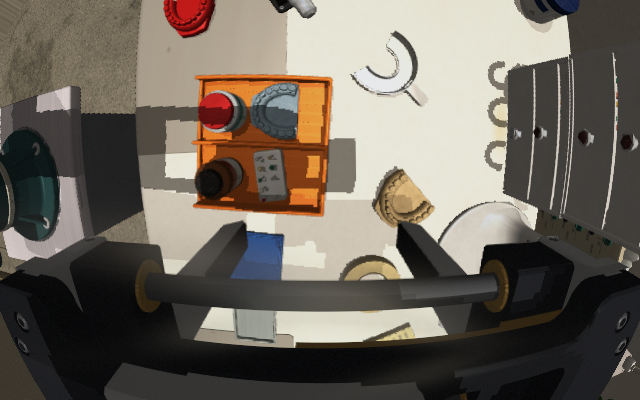

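The scene view shows the caddy at about (297,207), blue pad (348,223), tray (380,228) and mat (432,225). The wrist view shows the red jar (218,110) in front of the blue cast (275,110) in the left lane, and the brown bottle (215,180) in front of the bur block (270,175) in the right lane.

```bash
python3 - <<'E'
import cv2
a=cv2.imread("pics/wrist0.png")[60:220,180:350]; cv2.imwrite("pics/w0c.png",cv2.resize(a,None,fx=3.7,fy=3.7,interpolation=cv2.INTER_CUBIC))
a=cv2.imread("pics/scene0.png")[165:275,260:470]; cv2.imwrite("pics/s0c.png",cv2.resize(a,None,fx=3.8,fy=3.8,interpolation=cv2.INTER_CUBIC))
E
```

```text
(no output)
```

View pics/w0c.png

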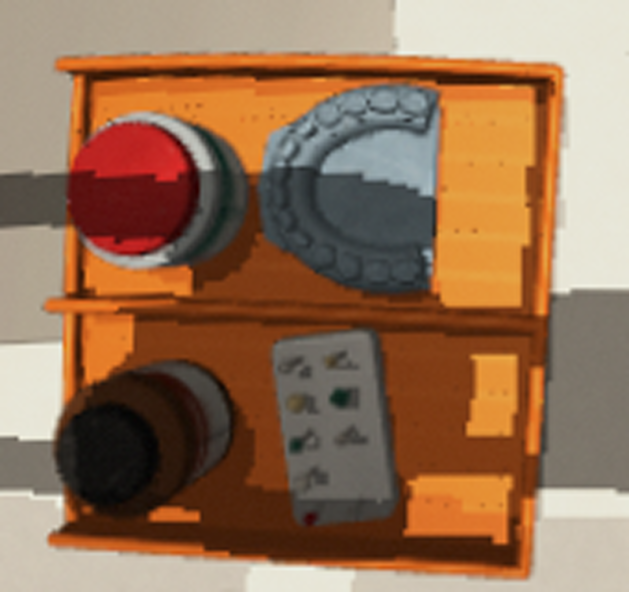

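View pics/s0c.png

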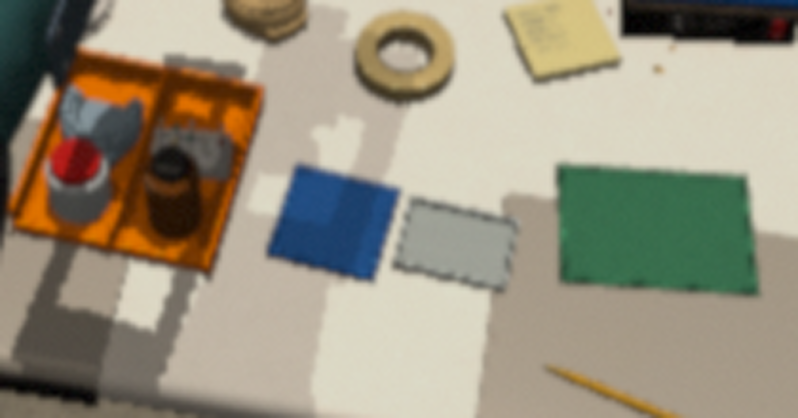

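```bash
python3 - <<'E'
from h import *
# calibration recorded at time 0
W={'vfov': 65.70646984690485, 'cx': 321.5479413219237, 'cy': 197.93868484822093, 'rvec':[-2.91223179e+00, -1.33683023e-03,  2.64784470e-03], 'tvec':[-549.19205988,  -24.19382172,  390.86557124]}
S=optics.camera_info("scene")
np.set_printoptions(precision=1,suppress=True)
def g(i,p,z,f,k,o): 
    p=(np.array(p)+.5)/k-.5+np.array(o); return pix2world(i,p,z,f)[:,:2]
w=lambda p,z:g(W,p,z,True,3.7,(180,60)); s=lambda p,z:g(S,p,z,False,3.8,(260,165))
def rep(n,q):
    e=q-np.roll(q,-1,0); print(n,"c",q.mean(0),"sides",np.hypot(*e.T),"ang",np.degrees(np.arctan2(e[:,1],e[:,0])))
rep("caddyW",w([(558,66),(528,577),(50,540),(58,65)],30))
rep("caddyS",s([(80,50),(264,87),(210,272),(12,228)],27))
print("jar",w([(133,187)],62),"bottle",w([(110,455)],86))
print("jarS",s([(77,161)],62),"botS",s([(171,160)],86))
rep("bur",w([(378,330),(397,505),(298,525),(272,342)],22))
print("cast bk edge",w([(437,88),(437,290)],30),w([(262,190)],30), w([(437,190)],17))
rep("pad",s([(297,165),(400,188),(374,280),(268,253)],6))
rep("tray",s([(412,198),(518,217),(505,290),(395,266)],7))
rep("mat",s([(557,165),(747,177),(757,293),(562,282)],3))
E
```

```text
caddyW c [473.7  47. ] sides [162.  163.  158.9 161.7] ang [ 86.8  -4.1 -93.7 177. ]
caddyS c [468.9  44.8] sides [154.9 177.1 156.  176.5] ang [ 86.5  -2.9 -93.7 176.7]
jar [[435.6  86.8]] bottle [[434.2  11.9]]
jarS [[432.2  85.2]] botS [[430.4  11.2]]
bur c [487.9   9.2] sides [57.3 34.  61.  34.9] ang [  95.    11.5  -83.9 -174.6]
cast bk edge [[522.2 116.1]
 [522.   53.1]] [[467.2  85.7]] [[521.1  84.8]]
pad c [ 450.9 -111.6] sides [83.4 86.8 83.6 84.7] ang [ 85.5  -5.5 -95.9 174.4]
tray c [ 448.3 -207.2] sides [83.  66.9 84.4 63.8] ang [ 88.4  -3.  -93.7 175.7]
mat c [ 492.1 -356.3] sides [148.9 105.6 146.2 107.3] ang [  96.2    5.2  -83.1 -173.3]
```

Call:
jog_arm:
  newtons: 20
  rows:
    - {"fingers":6.8,"xyz":[3,-4,2],"spin":0}
    - {"fingers":6.8,"xyz":[6,-8,4],"spin":0}
    - {"fingers":6.8,"xyz":[8.7,-11.5,6],"spin":0}
    - {"fingers":6.8,"xyz":[8.7,-11.5,9],"spin":0}
    - {"fingers":6.8,"xyz":[8.7,-11.5,12],"spin":0}
    - {"fingers":6.8,"xyz":[8.7,-11.5,14],"spin":0}
    - {"fingers":6.8,"xyz":[8.7,-11.5,15.5],"spin":0}
    - {"fingers":6.8,"xyz":[8.7,-11.5,15.5],"spin":0}
    - {"fingers":6.8,"xyz":[8.7,-11.5,15.5],"spin":0}
    - {"fingers":6.8,"xyz":[8.7,-11.5,15.5],"spin":0}

```text
time: 0.98
tcp_pos: [435.9, 87.0, 59.6]
tcp_rot: [0.001, 0.707, 0.707, 0.001]
wrist_force: [-0.1, 0.3, -0.0]
grip_width: 0.724
gripper_force: 0.0
```

```bash
python3 - <<'E'
from h import *
im=optics.get_image("wrist"); cv2.imwrite("pics/w1.png",im)
E
```

```text
(no output)
```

View pics/w1.png

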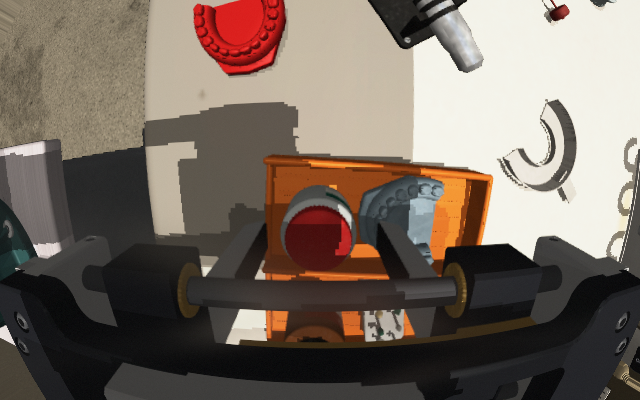

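The red lid sits centred between the fingers at about (319,237). I'll check its world position.

```bash
python3 - <<'E'
from h import *
i=optics.camera_info("wrist"); print(w2p(i,[[435,87,62]],True), pix2world(i,[(318,238),(282,238),(355,238),(318,207)],62,True))
E
```

```text
[[319.15905976 240.56879455]] [[434.32272345  88.61993698  62.        ]
 [413.0663485   88.49792652  62.        ]
 [456.13029351  88.5083376   62.        ]
 [434.37441    107.46570961  62.        ]]
```

Call:
jog_arm:
  newtons: 20
  rows:
    - {"fingers":3.0,"xyz":[0,0,0],"spin":0}
    - {"fingers":3.0,"xyz":[0,0,0],"spin":0}
    - {"fingers":3.0,"xyz":[0,0,0],"spin":0}
    - {"fingers":3.0,"xyz":[0,0,0],"spin":0}
    - {"fingers":3.0,"xyz":[0,0,0],"spin":0}
    - {"fingers":3.0,"xyz":[0,0,0],"spin":0}
    - {"fingers":3.0,"xyz":[0,0,0],"spin":0}
    - {"fingers":3.0,"xyz":[0,0,0],"spin":0}

```text
time: 1.7
tcp_pos: [435.2, 87.1, 59.0]
tcp_rot: [0.0, 0.707, 0.707, 0.0]
wrist_force: [-2.3, 0.2, 4.3]
grip_width: 0.454
gripper_force: 16.7
```

Call:
jog_arm:
  newtons: 25
  rows:
    - {"fingers":3.0,"xyz":[0,0,0],"spin":0}
    - {"fingers":3.0,"xyz":[0,0,0],"spin":0}
    - {"fingers":3.0,"xyz":[0,0,-0.5],"spin":0}
    - {"fingers":3.0,"xyz":[0,0,-1.5],"spin":0}
    - {"fingers":3.0,"xyz":[0,0,-3],"spin":0}
    - {"fingers":3.0,"xyz":[0,0,-5],"spin":0}
    - {"fingers":3.0,"xyz":[0,0,-7],"spin":0}
    - {"fingers":3.0,"xyz":[0,0,-9],"spin":0}
    - {"fingers":3.0,"xyz":[0,0,-11],"spin":0}
    - {"fingers":3.0,"xyz":[0,0,-12],"spin":0}
    - {"fingers":3.0,"xyz":[0,0,-12],"spin":0}

```text
time: 2.62
tcp_pos: [436.6, 87.0, 181.5]
tcp_rot: [0.002, 0.707, 0.707, 0.002]
wrist_force: [0.5, -0.3, -0.8]
grip_width: 0.423
gripper_force: 33.3
```

```bash
python3 - <<'E'
from h import *
im=optics.get_image("wrist"); cv2.imwrite("pics/w2.png",im)
im=optics.get_image("side"); cv2.imwrite("pics/sd2.png",im)
E
```

```text
(no output)
```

View pics/sd2.png

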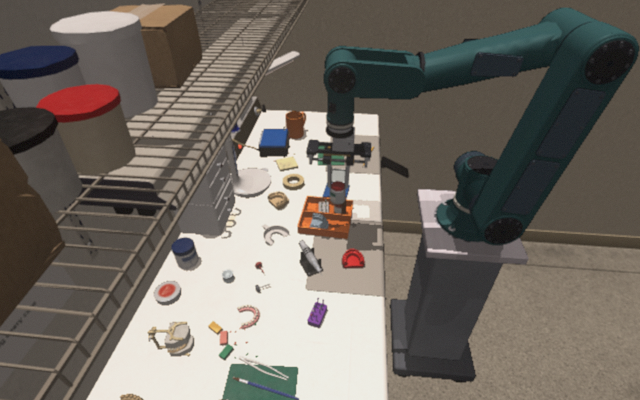

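Call:
jog_arm:
  newtons: 25
  rows:
    - {"fingers":3.0,"xyz":[-1,0,0],"spin":0}
    - {"fingers":3.0,"xyz":[-3,0,0],"spin":0}
    - {"fingers":3.0,"xyz":[-6,0.5,0],"spin":0}
    - {"fingers":3.0,"xyz":[-9,1,0],"spin":0}
    - {"fingers":3.0,"xyz":[-12,1.5,0],"spin":0}
    - {"fingers":3.0,"xyz":[-15,2,0],"spin":0}
    - {"fingers":3.0,"xyz":[-18,2.5,0],"spin":0}
    - {"fingers":3.0,"xyz":[-21,3,0],"spin":0}
    - {"fingers":3.0,"xyz":[-24,3.5,0],"spin":0}
    - {"fingers":3.0,"xyz":[-27,4,0],"spin":0}
    - {"fingers":3.0,"xyz":[-30,4.5,0],"spin":0}
    - {"fingers":3.0,"xyz":[-33,5,0],"spin":0}
    - {"fingers":3.0,"xyz":[-36,5.5,0],"spin":0}
    - {"fingers":3.0,"xyz":[-39,6,0],"spin":0}
    - {"fingers":3.0,"xyz":[-42,6.1,0],"spin":0}
    - {"fingers":3.0,"xyz":[-45,6.1,0],"spin":0}
    - {"fingers":3.0,"xyz":[-47,6.1,0],"spin":0}
    - {"fingers":3.0,"xyz":[-48.1,6.1,0],"spin":0}
    - {"fingers":3.0,"xyz":[-48.1,6.1,0],"spin":0}

```text
time: 4.3
tcp_pos: [494.5, -396.0, 176.0]
tcp_rot: [-0.002, 0.708, 0.706, -0.0]
wrist_force: [-0.2, 0.6, -1.2]
grip_width: 0.421
gripper_force: 33.3
```

```bash
python3 - <<'E'
from h import *
im=optics.get_image("wrist"); cv2.imwrite("pics/w3.png",im); i=optics.camera_info("wrist")
np.save("w3.npy",np.r_[i["rvec"],i["tvec"]])
E
```

```text
(no output)
```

View pics/w3.png

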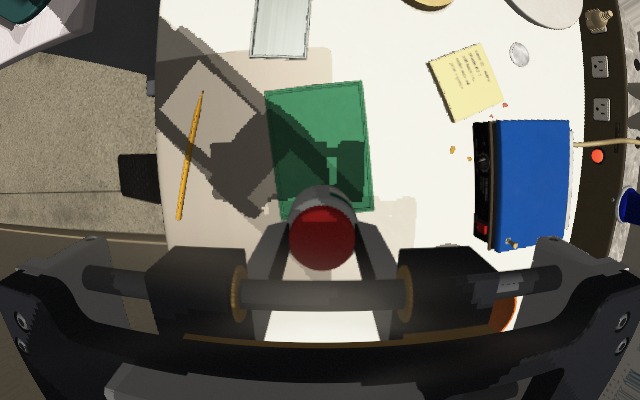

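The mat corners are at (265,92), (361,81) and (373,209). The jar is held over its far end, with the tray's near edge at (249,57)–(308,59). The blue box to the right begins at (474,122).

```bash
python3 - <<'E'
from h import *
i=optics.camera_info("wrist"); v=np.load("w3.npy"); i["rvec"]=v[:3]; i["tvec"]=v[3:]
np.set_printoptions(precision=1,suppress=True)
print(pix2world(i,[(265,92),(361,81),(373,209)],3,True)); print(pix2world(i,[(249,57),(308,59)],7,True)); print(pix2world(i,[(474,122),(482,250)],50,True))
E
```

```text
[[ 431.6 -287.7    3. ]
 [ 538.6 -275.9    3. ]
 [ 554.8 -422.4    3. ]]
[[ 413.8 -246.5    7. ]
 [ 480.  -251.8    7. ]]
[[ 653.3 -317.3   50. ]
 [ 679.5 -459.9   50. ]]
```

Call:
jog_arm:
  newtons: 25
  rows:
    - {"fingers":3.0,"xyz":[0,0,2],"spin":0}
    - {"fingers":3.0,"xyz":[0,0,4.5],"spin":0}
    - {"fingers":3.0,"xyz":[0,0,7],"spin":0}
    - {"fingers":3.0,"xyz":[0,0,9],"spin":0}
    - {"fingers":3.0,"xyz":[0,0,10.5],"spin":0}
    - {"fingers":3.0,"xyz":[0,0,11.5],"spin":0}
    - {"fingers":3.0,"xyz":[0,0,12],"spin":0}
    - {"fingers":3.0,"xyz":[0,0,12],"spin":0}
    - {"fingers":3.0,"xyz":[0,0,12],"spin":0}
    - {"fingers":6.5,"xyz":[0,0,12],"spin":0}
    - {"fingers":6.5,"xyz":[0,0,12],"spin":0}
    - {"fingers":6.5,"xyz":[0,0,12],"spin":0}
    - {"fingers":6.5,"xyz":[0,0,12],"spin":0}
    - {"fingers":6.5,"xyz":[0,0,12],"spin":0}
    - {"fingers":6.5,"xyz":[0,0,9],"spin":0}
    - {"fingers":6.5,"xyz":[0,0,6],"spin":0}
    - {"fingers":6.5,"xyz":[0,0,3],"spin":0}
    - {"fingers":6.5,"xyz":[0,0,0],"spin":0}

```text
time: 5.85
tcp_pos: [495.8, -393.9, 179.5]
tcp_rot: [-0.0, 0.707, 0.707, 0.0]
wrist_force: [0.1, -0.3, 0.6]
grip_width: 0.689
gripper_force: 0.0
```

Call:
jog_arm:
  rows:
    - {"fingers":5.5,"xyz":[3,-1,-1],"spin":0}
    - {"fingers":5.5,"xyz":[6.5,-2,-2],"spin":0}
    - {"fingers":5.5,"xyz":[10,-3,-3],"spin":0}
    - {"fingers":5.5,"xyz":[12.4,-4,-3],"spin":0}
    - {"fingers":5.5,"xyz":[12.4,-4.6,-3],"spin":0}
    - {"fingers":5.5,"xyz":[12.4,-4.6,-3],"spin":0}

```text
time: 6.35
tcp_pos: [449.4, -269.4, 209.3]
tcp_rot: [0.001, 0.707, 0.708, -0.0]
wrist_force: [-0.1, 0.3, -0.4]
grip_width: 0.583
gripper_force: 0.0
```

```bash
python3 - <<'E'
from h import *
i=optics.camera_info("wrist"); im=optics.get_image("wrist"); cv2.imwrite("pics/w4.png",im)
np.save("w4.npy",np.r_[i["rvec"],i["tvec"]])
a=im[20:220,200:420]; cv2.imwrite("pics/w4c.png",cv2.resize(a,None,fx=3,fy=3,interpolation=cv2.INTER_CUBIC))
E
```

```text
(no output)
```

View pics/w4c.png

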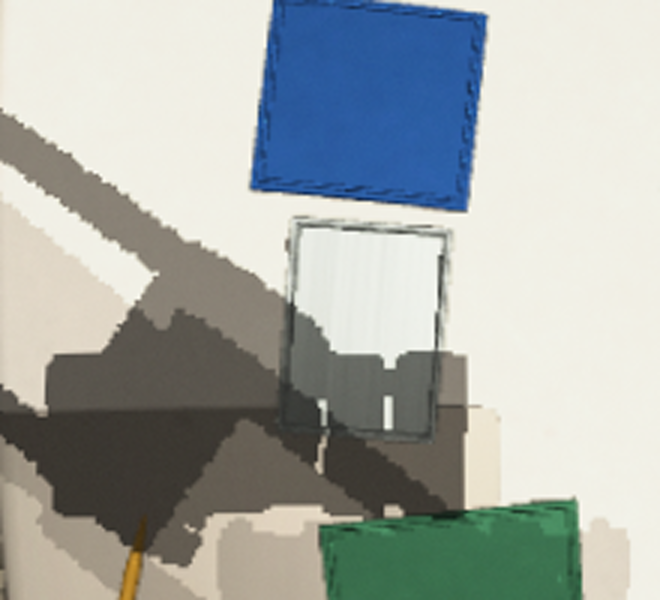

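The pad corners are at crop pixels (274,-2), (488,14), (467,211), (250,189). The tray corners are at (291,217), (452,230), (434,440), (279,428).

```bash
python3 - <<'E'
from h import *
i=optics.camera_info("wrist"); v=np.load("w4.npy"); i["rvec"]=v[:3]; i["tvec"]=v[3:]
np.set_printoptions(precision=1,suppress=True)
for n,p,z in (("pad",[(274,-2),(488,14),(467,211),(250,189)],6),("tray",[(291,217),(452,230),(434,440),(279,428)],7)):
    q=pix2world(i,(np.array(p)+.5)/3-.5+[200,20],z,True)[:,:2]; e=q-np.roll(q,-1,0)
    print(n,q.mean(0),q,np.hypot(*e.T),np.degrees(np.arctan2(e[:,1],e[:,0])))
E
```

```text
pad [ 451.1 -112.2] [[ 411.9  -67. ]
 [ 499.2  -73.6]
 [ 490.1 -158.5]
 [ 403.1 -149.5]] [87.5 85.5 87.5 82.9] [175.7  83.9  -6.  -96.1]
tray [ 448.9 -206.8] [[ 419.7 -161.5]
 [ 484.  -166.6]
 [ 477.5 -252. ]
 [ 414.4 -247.1]] [64.5 85.6 63.2 85.8] [175.5  85.6  -4.4 -93.5]
```

Call:
jog_arm:
  rows:
    - {"fingers":5.5,"xyz":[3,0,0],"spin":0}
    - {"fingers":5.5,"xyz":[7,0,0],"spin":0}
    - {"fingers":5.5,"xyz":[11,0,0],"spin":0}
    - {"fingers":5.5,"xyz":[15,-0.5,0],"spin":0}
    - {"fingers":5.5,"xyz":[19,-1,0],"spin":0}
    - {"fingers":5.5,"xyz":[23,-1.7,0],"spin":0}
    - {"fingers":5.5,"xyz":[26,-1.7,3],"spin":0}
    - {"fingers":5.5,"xyz":[28.2,-1.7,6],"spin":0}
    - {"fingers":5.5,"xyz":[28.2,-1.7,7],"spin":0}
    - {"fingers":5.5,"xyz":[28.2,-1.7,8],"spin":0}
    - {"fingers":5.5,"xyz":[28.2,-1.7,8],"spin":0}

```text
time: 7.32
tcp_pos: [432.4, 10.9, 126.2]
tcp_rot: [-0.001, 0.707, 0.707, -0.002]
wrist_force: [0.6, -0.0, 0.0]
grip_width: 0.584
gripper_force: 0.0
```

```bash
python3 - <<'E'
from h import *
i=optics.camera_info("wrist"); im=optics.get_image("wrist"); cv2.imwrite("pics/w5.png",im)
np.save("w5.npy",np.r_[i["rvec"],i["tvec"]])
E
```

```text
(no output)
```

View pics/w5.png

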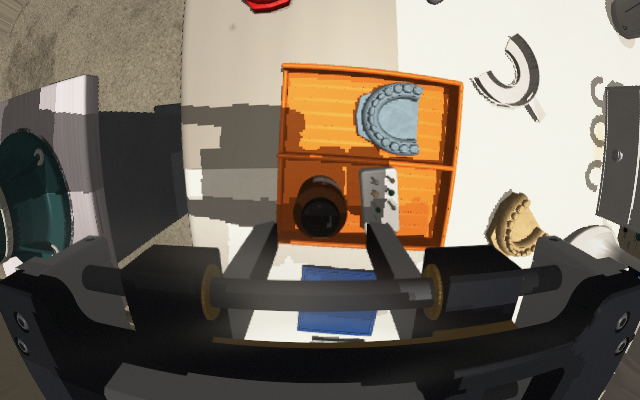

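The cap is at (321,215), centred between the fingers. The cast and bur block are now clear to see, so I'll enlarge them.

```bash
python3 - <<'E'
from h import *
i=optics.camera_info("wrist"); v=np.load("w5.npy"); i["rvec"]=v[:3]; i["tvec"]=v[3:]
print(pix2world(i,[(321,215)],86,True))
im=cv2.imread("pics/w5.png"); a=im[60:250,275:465]; cv2.imwrite("pics/w5c.png",cv2.resize(a,None,fx=3.1,fy=3.1,interpolation=cv2.INTER_CUBIC))
E
```

```text
[[431.90247806  14.31791913  86.        ]]
```

View pics/w5c.png

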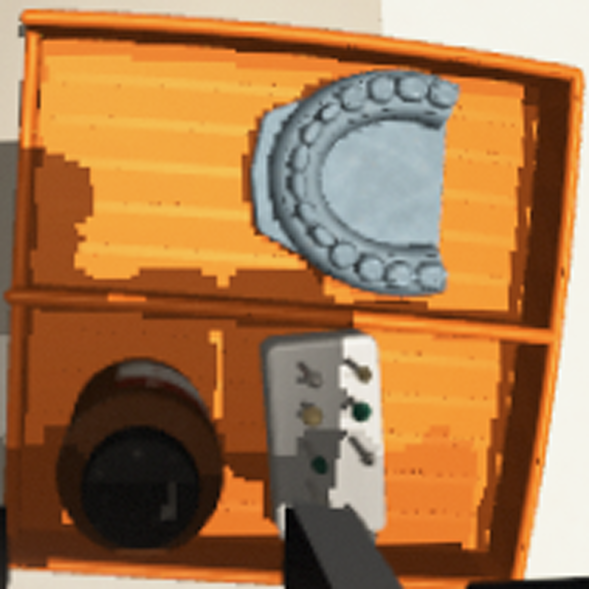

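Call:
jog_arm:
  newtons: 25
  rows:
    - {"fingers":5.5,"xyz":[0.1,0,1.5],"spin":0}
    - {"fingers":5.5,"xyz":[0.1,0,3],"spin":0}
    - {"fingers":5.5,"xyz":[0.1,0,4.2],"spin":0}
    - {"fingers":5.5,"xyz":[0.1,0,4.9],"spin":0}
    - {"fingers":5.5,"xyz":[0.1,0,4.9],"spin":0}
    - {"fingers":5.5,"xyz":[0.1,0,4.9],"spin":0}
    - {"fingers":1.5,"xyz":[0.1,0,4.9],"spin":0}
    - {"fingers":1.5,"xyz":[0.1,0,4.9],"spin":0}
    - {"fingers":1.5,"xyz":[0.1,0,4.9],"spin":0}
    - {"fingers":1.5,"xyz":[0.1,0,4.9],"spin":0}
    - {"fingers":1.5,"xyz":[0.1,0,4.9],"spin":0}
    - {"fingers":1.5,"xyz":[0.1,0,4.9],"spin":0}
    - {"fingers":1.5,"xyz":[0.1,0,4.9],"spin":0}
    - {"fingers":1.5,"xyz":[0.1,0,4.9],"spin":0}
    - {"fingers":1.5,"xyz":[0.1,0,4.9],"spin":0}
    - {"fingers":1.5,"xyz":[0.1,0,4.9],"spin":0}
    - {"fingers":1.5,"xyz":[0.1,0,4.9],"spin":0}

```text
time: 8.78
tcp_pos: [432.8, 12.8, 81.0]
tcp_rot: [0.0, 0.707, 0.707, -0.0]
wrist_force: [-3.9, -1.0, 6.6]
grip_width: 0.348
gripper_force: 21.6
```

```bash
python3 - <<'E'
from h import *
i=optics.camera_info("wrist"); v=np.load("w5.npy"); i["rvec"]=v[:3]; i["tvec"]=v[3:]
np.set_printoptions(precision=1,suppress=True)
f=lambda p,z:pix2world(i,(np.array(p)+.5)/3.1-.5+[275,60],z,True)[:,:2]
print("bur",f([(262,340),(376,332),(386,528),(282,535)],22)); print("castfront",f([(250,175)],4),f([(270,175)],17),"back",f([(445,120),(440,245)],30),f([(445,120),(440,245)],17), "teeth y", f([(400,70),(415,296)],30))
print("caddy",f([(580,72),(522,578)],30),f([(24,15),(12,565)],30))
E
```

```text
bur [[466.1  38.5]
 [500.2  41.3]
 [506.8 -19.8]
 [474.  -21.7]]
castfront [[463.9  87.1]] [[468.4  86.7]] back [[517.5 104.2]
 [516.6  67.9]] [[521.6 105.5]
 [520.7  67.5]] teeth y [[504.  117.9]
 [509.6  53. ]]
caddy [[560.7 122.2]
 [551.7 -34.9]] [[398.3 132.1]
 [391.8 -28.5]]
```

Call:
jog_arm:
  newtons: 25
  rows:
    - {"fingers":1.5,"xyz":[0,0,0],"spin":0}
    - {"fingers":1.5,"xyz":[0,0,0],"spin":0}
    - {"fingers":1.5,"xyz":[0,0,-0.5],"spin":0}
    - {"fingers":1.5,"xyz":[0,0,-1.5],"spin":0}
    - {"fingers":1.5,"xyz":[0,0,-3],"spin":0}
    - {"fingers":1.5,"xyz":[0,0,-5],"spin":0}
    - {"fingers":1.5,"xyz":[0,0,-7],"spin":0}
    - {"fingers":1.5,"xyz":[-1,0,-9],"spin":0}
    - {"fingers":1.5,"xyz":[-3,0.5,-10],"spin":0}
    - {"fingers":1.5,"xyz":[-6,1,-10],"spin":0}
    - {"fingers":1.5,"xyz":[-9,1.5,-10],"spin":0}
    - {"fingers":1.5,"xyz":[-12,2,-10],"spin":0}
    - {"fingers":1.5,"xyz":[-15,2.5,-10],"spin":0}
    - {"fingers":1.5,"xyz":[-18,3,-10],"spin":0}
    - {"fingers":1.5,"xyz":[-21,3.5,-10],"spin":0}
    - {"fingers":1.5,"xyz":[-24,4,-10],"spin":0}
    - {"fingers":1.5,"xyz":[-27,4.5,-10],"spin":0}
    - {"fingers":1.5,"xyz":[-30,5,-10],"spin":0}
    - {"fingers":1.5,"xyz":[-32,5.5,-10],"spin":0}
    - {"fingers":1.5,"xyz":[-33.1,5.5,-10],"spin":0}

```text
time: 10.45
tcp_pos: [488.4, -320.5, 179.2]
tcp_rot: [0.0, 0.708, 0.706, -0.0]
wrist_force: [0.2, -0.7, -1.2]
grip_width: 0.296
gripper_force: 31.8
```

Call:
jog_arm:
  newtons: 25
  rows:
    - {"fingers":1.5,"xyz":[0,0,0],"spin":0}
    - {"fingers":1.5,"xyz":[0,0,2.5],"spin":0}
    - {"fingers":1.5,"xyz":[0,0,5],"spin":0}
    - {"fingers":1.5,"xyz":[0,0,7],"spin":0}
    - {"fingers":1.5,"xyz":[0,0,8.5],"spin":0}
    - {"fingers":1.5,"xyz":[0,0,9.5],"spin":0}
    - {"fingers":1.5,"xyz":[0,0,10],"spin":0}
    - {"fingers":1.5,"xyz":[0,0,10],"spin":0}
    - {"fingers":1.5,"xyz":[0,0,10],"spin":0}
    - {"fingers":5.5,"xyz":[0,0,10],"spin":0}
    - {"fingers":5.5,"xyz":[0,0,10],"spin":0}
    - {"fingers":5.5,"xyz":[0,0,10],"spin":0}
    - {"fingers":5.5,"xyz":[0,0,10],"spin":0}
    - {"fingers":5.5,"xyz":[0,0,10],"spin":0}
    - {"fingers":5.5,"xyz":[0,0,10],"spin":0}
    - {"fingers":5.5,"xyz":[0,0,7],"spin":0}
    - {"fingers":5.5,"xyz":[0,0,4],"spin":0}
    - {"fingers":5.5,"xyz":[0,0,0],"spin":0}

```text
time: 11.95
tcp_pos: [486.5, -316.9, 177.2]
tcp_rot: [-0.003, 0.707, 0.707, -0.0]
wrist_force: [0.1, -0.8, -0.2]
grip_width: 0.586
gripper_force: 0.0
```

Call:
jog_arm:
  rows:
    - {"fingers":8.4,"xyz":[3,0,-1],"spin":0}
    - {"fingers":8.4,"xyz":[7,0,-2],"spin":0}
    - {"fingers":8.4,"xyz":[11,0,-2],"spin":0}
    - {"fingers":8.4,"xyz":[15,0,-2],"spin":0}
    - {"fingers":8.4,"xyz":[19,0.5,-2],"spin":0}
    - {"fingers":8.4,"xyz":[23,0.5,-2],"spin":0}
    - {"fingers":8.4,"xyz":[27,0.5,-2],"spin":0}
    - {"fingers":8.4,"xyz":[31,0.5,0],"spin":0}
    - {"fingers":8.4,"xyz":[34,0.5,2],"spin":0}
    - {"fingers":8.4,"xyz":[34.8,0.5,2],"spin":0}
    - {"fingers":8.4,"xyz":[34.8,0.5,2],"spin":0}
    - {"fingers":8.4,"xyz":[34.8,0.5,2],"spin":0}

```text
time: 12.95
tcp_pos: [493.3, 29.6, 159.9]
tcp_rot: [0.001, 0.707, 0.707, -0.0]
wrist_force: [0.6, -0.7, 1.2]
grip_width: 0.892
gripper_force: 0.0
```

```bash
python3 - <<'E'
from h import *
i=optics.camera_info("wrist"); im=optics.get_image("wrist"); cv2.imwrite("pics/w6.png",im)
np.save("w6.npy",np.r_[i["rvec"],i["tvec"]])
print(w2p(i,[[493,86,4],[560,125,30],[480,5,22]],True))
a=im[110:310,200:460]; cv2.imwrite("pics/w6c.png",cv2.resize(a,None,fx=3,fy=3,interpolation=cv2.INTER_CUBIC))
s=optics.get_image("scene"); cv2.imwrite("pics/s6.png",s)
E
```

```text
[[321.17889787 135.45469659]
 [389.63471023  98.1015258 ]
 [308.61697614 214.31667523]]
```

View pics/w6c.png

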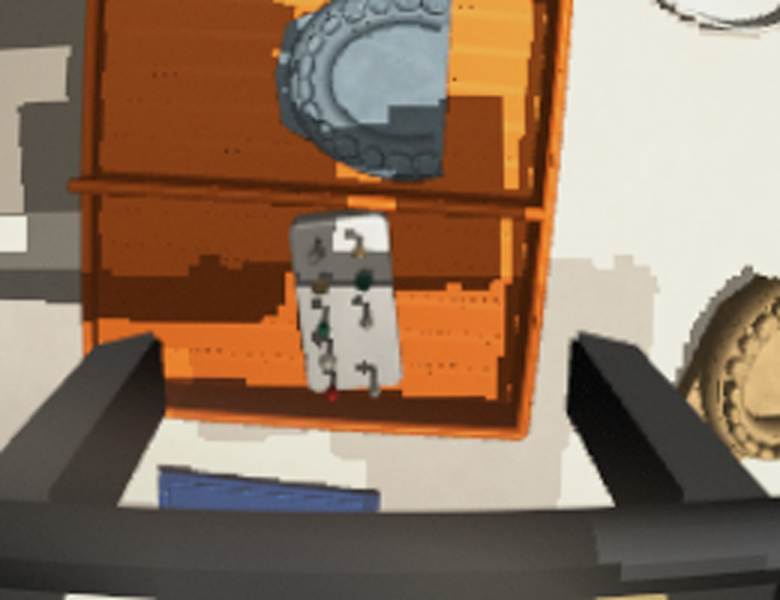

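The bur block's top corners are at crop pixels (291,215), (386,211), (402,387), (311,392), turned about +5°. My crop cut off the cast's top, so I'll crop again.

```bash
python3 - <<'E'
import cv2
im=cv2.imread("pics/w6.png"); a=im[80:190,250:410]; cv2.imwrite("pics/w6d.png",cv2.resize(a,None,fx=5,fy=5,interpolation=cv2.INTER_CUBIC))
E
```

```text
(no output)
```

View pics/w6d.png

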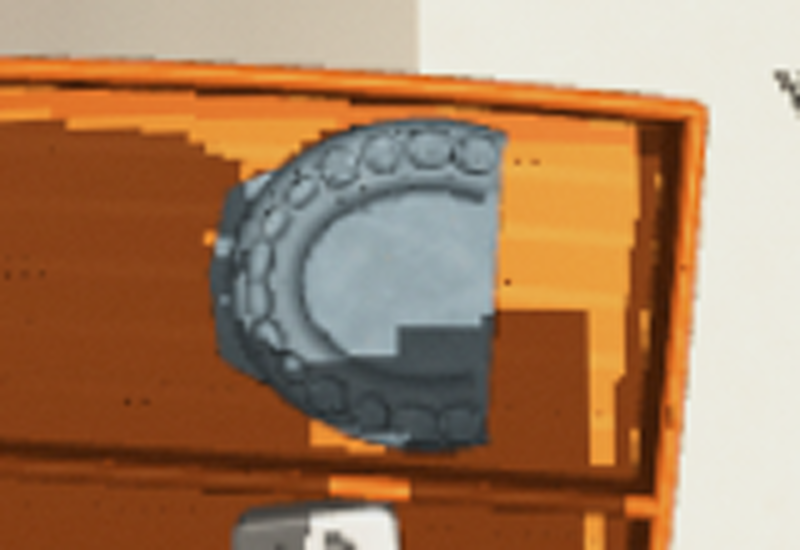

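The cast's back face runs from crop (503,130) to (488,445), its front face from (237,190) to (218,350).

```bash
python3 - <<'E'
from h import *
i=optics.camera_info("wrist"); v=np.load("w6.npy"); i["rvec"]=v[:3]; i["tvec"]=v[3:]
np.set_printoptions(precision=1,suppress=True)
f=lambda p,z,k,o:pix2world(i,(np.array(p)+.5)/k-.5+o,z,True)[:,:2]
g=lambda p,z:f(p,z,5,[250,80])
b=g([(503,130),(488,445)],28); print("back",b,g([(497,290)],17)); fr=g([(237,190),(218,350),(212,275)],8); print("front",fr)
for q in (b,fr): print(np.degrees(np.arctan2(*(q[0]-q[1])[::-1])))
print("teethy",g([(440,118),(430,452)],25))
q=f([(291,215),(386,211),(402,387),(311,392)],22,3,[200,110]); e=q-np.roll(q,-1,0); print("bur",q,q.mean(0),np.hypot(*e.T),np.degrees(np.arctan2(e[:,1],e[:,0])))
E
```

```text
back [[521.2 116.4]
 [518.9  54. ]] [[521.3  84.4]]
front [[467.9 105. ]
 [463.7  71.4]
 [462.5  87.2]]
87.86668672299477
82.88243737574055
teethy [[509.1 118.8]
 [507.5  52.1]]
bur [[468.1  39.9]
 [500.3  41.3]
 [506.5 -22.1]
 [474.  -24.1]] [487.2   8.8] [32.3 63.8 32.5 64.4] [-177.5   95.5    3.5  -84.7]
```

Call:
jog_arm:
  newtons: 30
  rows:
    - {"fingers":8.0,"xyz":[3,0,3],"spin":0.04}
    - {"fingers":8.0,"xyz":[5.55,-0.1,6],"spin":0.04}
    - {"fingers":8.0,"xyz":[5.55,-0.1,8.5],"spin":0.04}
    - {"fingers":8.0,"xyz":[5.55,-0.1,10.5],"spin":0.04}
    - {"fingers":8.0,"xyz":[5.55,-0.1,12.5],"spin":0.04}
    - {"fingers":8.0,"xyz":[5.55,-0.1,13.7],"spin":0.04}
    - {"fingers":8.0,"xyz":[5.55,-0.1,14.4],"spin":0.04}
    - {"fingers":8.0,"xyz":[5.55,-0.1,14.4],"spin":0.04}
    - {"fingers":8.0,"xyz":[5.55,-0.1,14.4],"spin":0.04}
    - {"fingers":5.0,"xyz":[5.55,-0.1,14.4],"spin":0.04}
    - {"fingers":5.0,"xyz":[5.55,-0.1,14.4],"spin":0.04}
    - {"fingers":5.0,"xyz":[5.55,-0.1,14.4],"spin":0.04}
    - {"fingers":5.0,"xyz":[5.55,-0.1,14.4],"spin":0.04}
    - {"fingers":5.0,"xyz":[5.55,-0.1,14.4],"spin":0.04}
    - {"fingers":5.0,"xyz":[5.55,-0.1,14.4],"spin":0.04}
    - {"fingers":5.0,"xyz":[5.55,-0.1,14.4],"spin":0.04}
    - {"fingers":5.0,"xyz":[5.55,-0.1,14.4],"spin":0.04}
    - {"fingers":5.0,"xyz":[5.55,-0.1,14.4],"spin":0.04}
    - {"fingers":5.0,"xyz":[5.55,-0.1,14.4],"spin":0.04}

```text
time: 14.63
tcp_pos: [492.6, 85.5, 16.4]
tcp_rot: [0.001, 0.721, 0.693, 0.001]
wrist_force: [-0.9, -1.6, 5.5]
grip_width: 0.603
gripper_force: 30.0
```

```bash
python3 -c "
from h import *
print(telemetry.sense()['tcp_pos'],telemetry.sense()['wrist_force'])
s=cv2.imread('pics/s6.png')[150:280,250:490]; cv2.imwrite('pics/s6c.png',cv2.resize(s,None,fx=3.2,fy=3.2,interpolation=2))"
```

```text
[492.64134415  85.4956989   16.35327872] [-0.87292855 -1.59475408  5.51815844]
```

View pics/s6c.png

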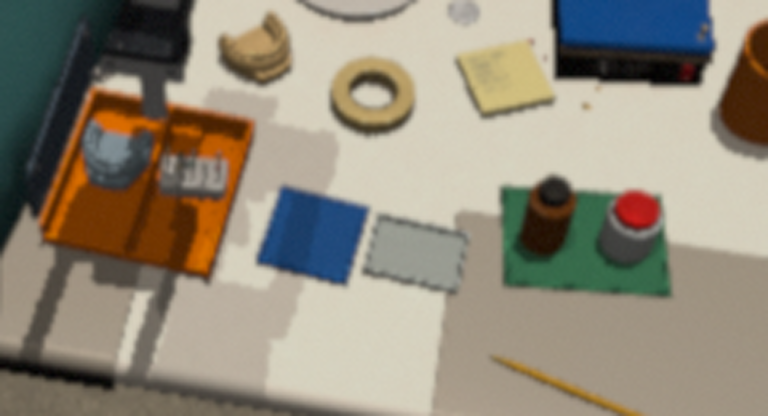

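Call:
jog_arm:
  newtons: 35
  rows:
    - {"fingers":5.0,"xyz":[0,0,0],"spin":0}
    - {"fingers":5.0,"xyz":[0,0,-0.5],"spin":0}
    - {"fingers":5.0,"xyz":[0,0,-1.5],"spin":0}
    - {"fingers":5.0,"xyz":[0,0,-3],"spin":0}
    - {"fingers":5.0,"xyz":[0,0,-5],"spin":0}
    - {"fingers":5.0,"xyz":[0,0,-7],"spin":0}
    - {"fingers":5.0,"xyz":[0,0,-9],"spin":0}
    - {"fingers":5.0,"xyz":[0,0,-10],"spin":0}
    - {"fingers":5.0,"xyz":[-1,0,-10],"spin":0}
    - {"fingers":5.0,"xyz":[-3,-0.5,-10],"spin":0}
    - {"fingers":5.0,"xyz":[-5.5,-1,-10],"spin":0}
    - {"fingers":5.0,"xyz":[-8,-1.5,-10],"spin":0}
    - {"fingers":5.0,"xyz":[-10.5,-2,-10],"spin":0}
    - {"fingers":5.0,"xyz":[-13,-2.5,-10],"spin":0}
    - {"fingers":5.0,"xyz":[-15.5,-3,-10],"spin":0.02}
    - {"fingers":5.0,"xyz":[-18,-3.3,-10],"spin":0.05}
    - {"fingers":5.0,"xyz":[-19.3,-3.3,-10],"spin":0.05}
    - {"fingers":5.0,"xyz":[-19.9,-3.3,-10],"spin":0.05}
    - {"fingers":5.0,"xyz":[-19.9,-3.3,-10],"spin":0.05}

```text
time: 16.22
tcp_pos: [450.1, -113.2, 114.2]
tcp_rot: [-0.001, 0.739, 0.674, -0.001]
wrist_force: [-0.2, -0.1, -1.6]
grip_width: 0.6
gripper_force: 35.0
```

```bash
python3 - <<'E'
from h import *
i=optics.camera_info("wrist"); im=optics.get_image("wrist"); cv2.imwrite("pics/w7.png",im)
s=telemetry.sense(); print(s["tcp_pos"],s["grip_width"])
a=im[60:320,170:470]; cv2.imwrite("pics/w7c.png",cv2.resize(a,None,fx=2.2,fy=2.2,interpolation=cv2.INTER_CUBIC))
E
```

```text
[ 450.3588224  -112.19774567  114.41809493] 0.5965666889056119
```

View pics/w7c.png

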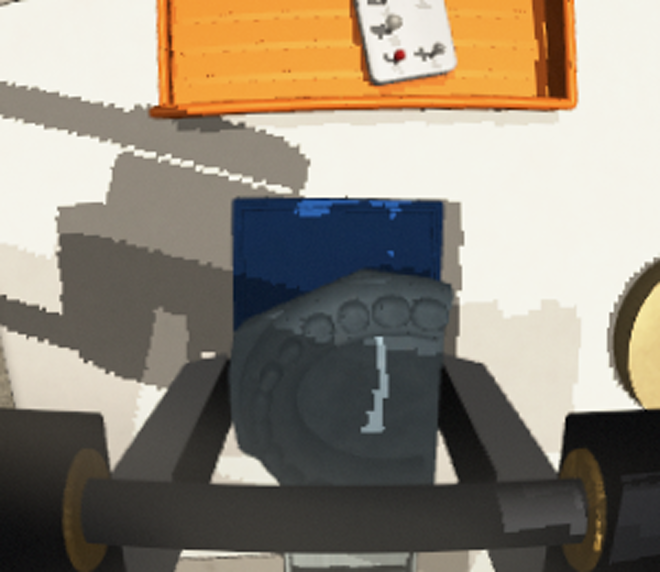

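The cast is held square, back face flat on the right finger. The pad's edges are parallel to the image at crop columns 233 and 443, so the alignment is right and I'll lower it.

Call:
jog_arm:
  newtons: 35
  rows:
    - {"fingers":5.0,"xyz":[0,0,2],"spin":0}
    - {"fingers":5.0,"xyz":[0,0,4],"spin":0}
    - {"fingers":5.0,"xyz":[0,0,6],"spin":0}
    - {"fingers":5.0,"xyz":[0,0,8],"spin":0}
    - {"fingers":5.0,"xyz":[0,0,9.2],"spin":0}
    - {"fingers":5.0,"xyz":[0,0,9.7],"spin":0}
    - {"fingers":5.0,"xyz":[0,0,9.7],"spin":0}
    - {"fingers":5.0,"xyz":[0,0,9.7],"spin":0}
    - {"fingers":8.0,"xyz":[0,0,9.7],"spin":0}
    - {"fingers":8.0,"xyz":[0,0,9.7],"spin":0}
    - {"fingers":8.0,"xyz":[0,0,9.7],"spin":0}
    - {"fingers":8.0,"xyz":[0,0,9.7],"spin":0}
    - {"fingers":8.0,"xyz":[0,0,9.7],"spin":0}
    - {"fingers":8.0,"xyz":[0,0,9.7],"spin":0}
    - {"fingers":8.0,"xyz":[0,0,9.7],"spin":0}
    - {"fingers":8.0,"xyz":[0,0,7],"spin":0}
    - {"fingers":8.0,"xyz":[0,0,3.5],"spin":0}
    - {"fingers":8.0,"xyz":[0,0,0],"spin":0}
    - {"fingers":8.0,"xyz":[0,0,0],"spin":0}

```text
time: 17.85
tcp_pos: [455.5, -113.7, 123.4]
tcp_rot: [0.006, 0.738, 0.675, 0.003]
wrist_force: [1.4, 0.3, 1.3]
grip_width: 0.854
gripper_force: 0.0
```

Call:
jog_arm:
  newtons: 25
  rows:
    - {"fingers":7.6,"xyz":[2,0.5,0],"spin":0}
    - {"fingers":7.6,"xyz":[5,1,0],"spin":-0.06}
    - {"fingers":7.6,"xyz":[8,1.6,0],"spin":-0.12}
    - {"fingers":7.6,"xyz":[11,2.2,0],"spin":-0.174}
    - {"fingers":7.6,"xyz":[12.36,2.51,0],"spin":-0.174}
    - {"fingers":7.6,"xyz":[12.36,2.51,2],"spin":-0.174}
    - {"fingers":7.6,"xyz":[12.36,2.51,2],"spin":-0.174}
    - {"fingers":7.6,"xyz":[12.36,2.51,2],"spin":-0.174}
    - {"fingers":7.6,"xyz":[12.36,2.51,2],"spin":-0.174}

```text
time: 18.6
tcp_pos: [487.0, 8.4, 95.5]
tcp_rot: [-0.0, 0.677, 0.736, -0.0]
wrist_force: [0.5, 0.8, 0.5]
grip_width: 0.811
gripper_force: 0.0
```

```bash
python3 - <<'E'
from h import *
s=telemetry.sense(); print(s["tcp_pos"],s["tcp_rot"])
i=optics.camera_info("wrist"); im=optics.get_image("wrist"); cv2.imwrite("pics/w8.png",im)
np.save("w8.npy",np.r_[i["rvec"],i["tvec"]])
a=im[120:320,170:470]; cv2.imwrite("pics/w8c.png",cv2.resize(a,None,fx=2.6,fy=2.6,interpolation=cv2.INTER_CUBIC))
E
```

```text
[487.04800008   8.44370905  95.54246601] [-1.20260463e-04  6.77023234e-01  7.35961616e-01 -1.62857388e-04]
```

View pics/w8c.png

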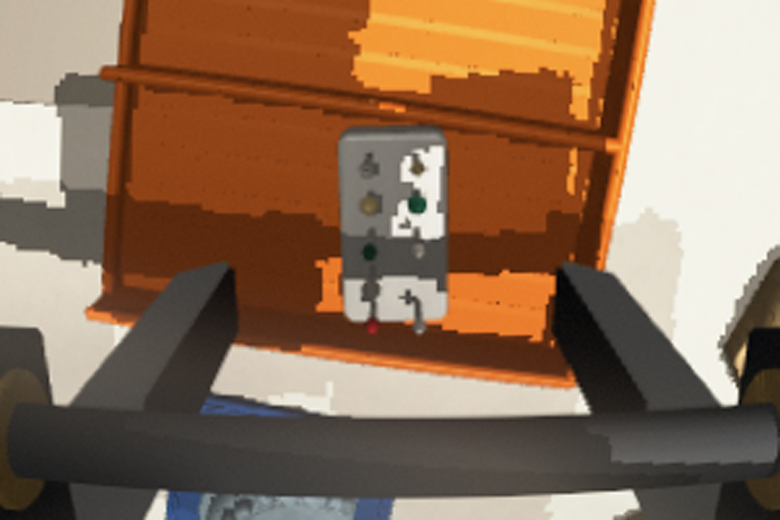

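The block is square to the gripper, centred at crop column 393 against the fingers' mid-column 396. The top face spans rows 130–321. I'll check y and then descend.

```bash
python3 - <<'E'
from h import *
i=optics.camera_info("wrist"); v=np.load("w8.npy"); i["rvec"]=v[:3]; i["tvec"]=v[3:]
q=pix2world(i,(np.array([(340,131),(446,131),(447,321),(342,321)])+.5)/2.6-.5+[170,120],22,True)[:,:2]; print(q,q.mean(0))
E
```

```text
[[467.62523976  38.03411464]
 [500.23870998  40.77964451]
 [506.79946493 -21.44883056]
 [472.48536952 -24.34673936]] [486.78719605   8.25454731]
```

Call:
jog_arm:
  newtons: 25
  rows:
    - {"fingers":7.6,"xyz":[0,0,2],"spin":0}
    - {"fingers":7.6,"xyz":[0,0,4],"spin":0}
    - {"fingers":7.6,"xyz":[0,0,6],"spin":0}
    - {"fingers":7.6,"xyz":[0,0,7.2],"spin":0}
    - {"fingers":7.6,"xyz":[0,0,7.6],"spin":0}
    - {"fingers":7.6,"xyz":[0,0,7.6],"spin":0}
    - {"fingers":7.6,"xyz":[0,0,7.6],"spin":0}
    - {"fingers":3.5,"xyz":[0,0,7.6],"spin":0}
    - {"fingers":3.5,"xyz":[0,0,7.6],"spin":0}
    - {"fingers":3.5,"xyz":[0,0,7.6],"spin":0}
    - {"fingers":3.5,"xyz":[0,0,7.6],"spin":0}
    - {"fingers":3.5,"xyz":[0,0,7.6],"spin":0}
    - {"fingers":3.5,"xyz":[0,0,7.6],"spin":0}
    - {"fingers":3.5,"xyz":[0,0,7.6],"spin":0}
    - {"fingers":3.5,"xyz":[0,0,7.6],"spin":0}
    - {"fingers":3.5,"xyz":[0,0,7.6],"spin":0}
    - {"fingers":3.5,"xyz":[0,0,7.6],"spin":0}
    - {"fingers":3.5,"xyz":[0,0,7.6],"spin":0}
    - {"fingers":3.5,"xyz":[0,0,7.6],"spin":0}

```text
time: 20.23
tcp_pos: [487.0, 8.8, 19.4]
tcp_rot: [-0.0, 0.677, 0.736, -0.0]
wrist_force: [-0.9, 0.2, 0.4]
grip_width: 0.375
gripper_force: 0.4
```

Call:
jog_arm:
  newtons: 25
  rows:
    - {"fingers":2.5,"xyz":[0,0,0],"spin":0}
    - {"fingers":2.5,"xyz":[0,0,0],"spin":0}
    - {"fingers":2.5,"xyz":[0,0,0],"spin":0}
    - {"fingers":2.5,"xyz":[0,0,0],"spin":0}
    - {"fingers":2.5,"xyz":[0,0,0],"spin":0}
    - {"fingers":2.5,"xyz":[0,0,0],"spin":0}
    - {"fingers":2.5,"xyz":[0,0,-0.5],"spin":0}
    - {"fingers":2.5,"xyz":[0,0,-1.5],"spin":0}
    - {"fingers":2.5,"xyz":[0,0,-3],"spin":0}
    - {"fingers":2.5,"xyz":[0,0,-5],"spin":0}
    - {"fingers":2.5,"xyz":[0,0,-7],"spin":0}
    - {"fingers":2.5,"xyz":[0,0,-9],"spin":0}
    - {"fingers":2.5,"xyz":[0,0,-10],"spin":0}
    - {"fingers":2.5,"xyz":[0,0,-10],"spin":0}

```text
time: 21.4
tcp_pos: [489.4, 8.6, 123.3]
tcp_rot: [0.003, 0.677, 0.736, 0.002]
wrist_force: [0.2, 0.0, -0.8]
grip_width: 0.357
gripper_force: 24.9
```

Call:
jog_arm:
  newtons: 25
  rows:
    - {"fingers":2.5,"xyz":[-1,-0.3,0],"spin":0}
    - {"fingers":2.5,"xyz":[-3,-0.8,0],"spin":0}
    - {"fingers":2.5,"xyz":[-6,-1.6,0],"spin":0.03}
    - {"fingers":2.5,"xyz":[-9,-2.4,0],"spin":0.06}
    - {"fingers":2.5,"xyz":[-12,-3.2,0],"spin":0.09}
    - {"fingers":2.5,"xyz":[-15,-4,0],"spin":0.12}
    - {"fingers":2.5,"xyz":[-18,-4.8,0],"spin":0.157}
    - {"fingers":2.5,"xyz":[-20,-5.4,0],"spin":0.157}
    - {"fingers":2.5,"xyz":[-21.2,-5.62,0],"spin":0.157}
    - {"fingers":2.5,"xyz":[-21.2,-5.62,0],"spin":0.157}
    - {"fingers":2.5,"xyz":[-21.2,-5.62,4],"spin":0.157}
    - {"fingers":2.5,"xyz":[-21.2,-5.62,5],"spin":0.157}
    - {"fingers":2.5,"xyz":[-21.2,-5.62,5],"spin":0.157}
    - {"fingers":2.5,"xyz":[-21.2,-5.62,5],"spin":0.157}

```text
time: 22.57
tcp_pos: [448.3, -205.7, 68.5]
tcp_rot: [-0.002, 0.732, 0.681, -0.0]
wrist_force: [0.7, -1.3, -0.1]
grip_width: 0.357
gripper_force: 24.9
```

```bash
python3 - <<'E'
from h import *
s=telemetry.sense(); print(s["tcp_pos"],s["tcp_rot"])
im=optics.get_image("wrist")
a=im[100:340,170:470]; cv2.imwrite("pics/w9c.png",cv2.resize(a,None,fx=2.4,fy=2.4,interpolation=cv2.INTER_CUBIC))
E
```

```text
[ 448.30123479 -205.71682561   68.52464408] [-1.63815616e-03  7.31977846e-01  6.81326399e-01 -2.95227289e-04]
```

View pics/w9c.png

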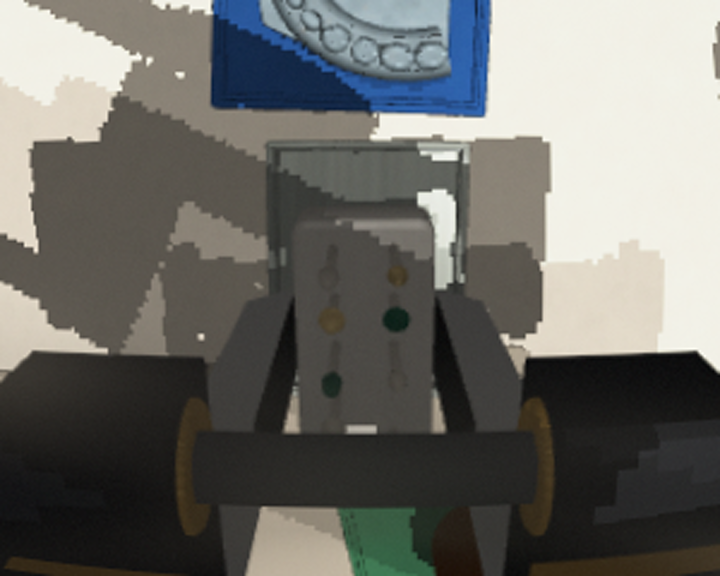

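The block is centred on the tray at column 365 against 368, and parallel to it. I'll lower it and release.

Call:
jog_arm:
  newtons: 25
  rows:
    - {"fingers":2.5,"xyz":[0,0,1.5],"spin":0}
    - {"fingers":2.5,"xyz":[0,0,3],"spin":0}
    - {"fingers":2.5,"xyz":[0,0,4.3],"spin":0}
    - {"fingers":2.5,"xyz":[0,0,5],"spin":0}
    - {"fingers":2.5,"xyz":[0,0,5.1],"spin":0}
    - {"fingers":2.5,"xyz":[0,0,5.1],"spin":0}
    - {"fingers":2.5,"xyz":[0,0,5.1],"spin":0}
    - {"fingers":6,"xyz":[0,0,5.1],"spin":0}
    - {"fingers":6,"xyz":[0,0,5.1],"spin":0}
    - {"fingers":6,"xyz":[0,0,5.1],"spin":0}
    - {"fingers":6,"xyz":[0,0,5.1],"spin":0}
    - {"fingers":6,"xyz":[0,0,5.1],"spin":0}
    - {"fingers":6,"xyz":[0,0,5.1],"spin":0}
    - {"fingers":6,"xyz":[0,0,5.1],"spin":0}
    - {"fingers":6,"xyz":[0,0,2],"spin":0}
    - {"fingers":6,"xyz":[0,0,-2],"spin":0}
    - {"fingers":6,"xyz":[0,0,-6],"spin":0}
    - {"fingers":6,"xyz":[0,0,-9],"spin":0}
    - {"fingers":6,"xyz":[0,0,-11],"spin":0}
    - {"fingers":6,"xyz":[0,0,-11],"spin":0}

```text
time: 24.28
tcp_pos: [451.5, -208.7, 185.6]
tcp_rot: [0.005, 0.732, 0.681, 0.002]
wrist_force: [0.4, -0.3, 0.2]
grip_width: 0.64
gripper_force: 0.0
```

Call:
jog_arm:
  newtons: 25
  rows:
    - {"fingers":5.5,"xyz":[-3,1.3,0],"spin":0}
    - {"fingers":5.5,"xyz":[-6.5,2.8,0],"spin":-0.073}
    - {"fingers":5.5,"xyz":[-9.5,4.2,0],"spin":-0.073}
    - {"fingers":5.5,"xyz":[-10.77,4.7,0],"spin":-0.073}
    - {"fingers":5.5,"xyz":[-10.77,4.7,0],"spin":-0.073}
    - {"fingers":5.5,"xyz":[-10.77,4.7,3],"spin":-0.073}
    - {"fingers":5.5,"xyz":[-10.77,4.7,6],"spin":-0.073}
    - {"fingers":5.5,"xyz":[-10.77,4.7,8.5],"spin":-0.073}
    - {"fingers":5.5,"xyz":[-10.77,4.7,10],"spin":-0.073}
    - {"fingers":5.5,"xyz":[-10.77,4.7,10.1],"spin":-0.073}
    - {"fingers":5.5,"xyz":[-10.77,4.7,10.1],"spin":-0.073}
    - {"fingers":1.5,"xyz":[-10.77,4.7,10.1],"spin":-0.073}
    - {"fingers":1.5,"xyz":[-10.77,4.7,10.1],"spin":-0.073}
    - {"fingers":1.5,"xyz":[-10.77,4.7,10.1],"spin":-0.073}
    - {"fingers":1.5,"xyz":[-10.77,4.7,10.1],"spin":-0.073}
    - {"fingers":1.5,"xyz":[-10.77,4.7,10.1],"spin":-0.073}
    - {"fingers":1.5,"xyz":[-10.77,4.7,10.1],"spin":-0.073}
    - {"fingers":1.5,"xyz":[-10.77,4.7,10.1],"spin":-0.073}
    - {"fingers":1.5,"xyz":[-10.77,4.7,10.1],"spin":-0.073}

```text
time: 25.87
tcp_pos: [488.3, -318.8, 80.3]
tcp_rot: [0.001, 0.707, 0.707, -0.0]
wrist_force: [-2.4, -0.2, 5.7]
grip_width: 0.339
gripper_force: 21.5
```

Call:
jog_arm:
  newtons: 25
  rows:
    - {"fingers":1.5,"xyz":[0,0,0],"spin":0}
    - {"fingers":1.5,"xyz":[0,0,0],"spin":0}
    - {"fingers":1.5,"xyz":[0,0,0],"spin":0}
    - {"fingers":1.5,"xyz":[0,0,0],"spin":0}
    - {"fingers":1.5,"xyz":[0,0,0],"spin":0}
    - {"fingers":1.5,"xyz":[0,0,-0.5],"spin":0}
    - {"fingers":1.5,"xyz":[0,0,-1.5],"spin":0}
    - {"fingers":1.5,"xyz":[0,0,-3],"spin":0}
    - {"fingers":1.5,"xyz":[0,0,-5],"spin":0}
    - {"fingers":1.5,"xyz":[0,0,-7],"spin":0}
    - {"fingers":1.5,"xyz":[0,0,-9],"spin":0}
    - {"fingers":1.5,"xyz":[0,0,-10],"spin":0}
    - {"fingers":1.5,"xyz":[0,0,-10.1],"spin":0}

```text
time: 26.95
tcp_pos: [489.3, -318.8, 182.9]
tcp_rot: [0.003, 0.707, 0.707, 0.001]
wrist_force: [0.6, -0.5, -0.7]
grip_width: 0.29
gripper_force: 32.5
```

Call:
jog_arm:
  newtons: 25
  rows:
    - {"fingers":1.5,"xyz":[1,0,0],"spin":0}
    - {"fingers":1.5,"xyz":[3,-0.5,0],"spin":0}
    - {"fingers":1.5,"xyz":[6,-1,0],"spin":0}
    - {"fingers":1.5,"xyz":[9,-1.5,0],"spin":0}
    - {"fingers":1.5,"xyz":[12,-2,0],"spin":0}
    - {"fingers":1.5,"xyz":[15,-2.5,0],"spin":0}
    - {"fingers":1.5,"xyz":[18,-3,0],"spin":0}
    - {"fingers":1.5,"xyz":[21,-3.5,0],"spin":0}
    - {"fingers":1.5,"xyz":[24,-4,0],"spin":0}
    - {"fingers":1.5,"xyz":[27,-4.5,0],"spin":0}
    - {"fingers":1.5,"xyz":[30,-5,0],"spin":0}
    - {"fingers":1.5,"xyz":[32,-5.5,0],"spin":0}
    - {"fingers":1.5,"xyz":[33.1,-5.5,0],"spin":0}
    - {"fingers":1.5,"xyz":[33.1,-5.5,0],"spin":0}
    - {"fingers":1.5,"xyz":[33.1,-5.5,0],"spin":0}

```text
time: 28.2
tcp_pos: [432.0, 13.7, 178.0]
tcp_rot: [-0.001, 0.706, 0.708, -0.001]
wrist_force: [-0.4, -0.3, -0.9]
grip_width: 0.291
gripper_force: 32.5
```

Call:
jog_arm:
  newtons: 25
  rows:
    - {"fingers":1.5,"xyz":[0,0,2],"spin":0}
    - {"fingers":1.5,"xyz":[0,0,4],"spin":0}
    - {"fingers":1.5,"xyz":[0,0,6],"spin":0}
    - {"fingers":1.5,"xyz":[0,0,8],"spin":0}
    - {"fingers":1.5,"xyz":[0,0,9.3],"spin":0}
    - {"fingers":1.5,"xyz":[0,0,9.9],"spin":0}
    - {"fingers":1.5,"xyz":[0,0,9.9],"spin":0}
    - {"fingers":1.5,"xyz":[0,0,9.9],"spin":0}
    - {"fingers":5.5,"xyz":[0,0,9.9],"spin":0}
    - {"fingers":5.5,"xyz":[0,0,9.9],"spin":0}
    - {"fingers":5.5,"xyz":[0,0,9.9],"spin":0}
    - {"fingers":5.5,"xyz":[0,0,9.9],"spin":0}
    - {"fingers":5.5,"xyz":[0,0,9.9],"spin":0}
    - {"fingers":5.5,"xyz":[0,0,9.9],"spin":0}
    - {"fingers":5.5,"xyz":[0,0,7],"spin":0}
    - {"fingers":5.5,"xyz":[0,0,4],"spin":0}
    - {"fingers":5.5,"xyz":[0,0,0],"spin":0}

```text
time: 29.62
tcp_pos: [431.0, 13.1, 177.5]
tcp_rot: [-0.003, 0.707, 0.707, -0.002]
wrist_force: [0.2, 0.4, -0.1]
grip_width: 0.582
gripper_force: 0.0
```

Call:
jog_arm:
  newtons: 25
  rows:
    - {"fingers":6.8,"xyz":[-3,0.5,0],"spin":0}
    - {"fingers":6.8,"xyz":[-7,1.1,0],"spin":0}
    - {"fingers":6.8,"xyz":[-11,1.7,0],"spin":0}
    - {"fingers":6.8,"xyz":[-15,2.3,0],"spin":0}
    - {"fingers":6.8,"xyz":[-19,3,0],"spin":0}
    - {"fingers":6.8,"xyz":[-23,3.6,0],"spin":0}
    - {"fingers":6.8,"xyz":[-27,4.2,0],"spin":0}
    - {"fingers":6.8,"xyz":[-31,4.8,0],"spin":0}
    - {"fingers":6.8,"xyz":[-35,5.4,0],"spin":0}
    - {"fingers":6.8,"xyz":[-38.5,6,0],"spin":0}
    - {"fingers":6.8,"xyz":[-40.7,6.3,0],"spin":0}
    - {"fingers":6.8,"xyz":[-40.7,6.3,0],"spin":0}
    - {"fingers":6.8,"xyz":[-40.7,6.3,0],"spin":0}

```text
time: 30.7
tcp_pos: [495.5, -394.8, 177.9]
tcp_rot: [-0.001, 0.708, 0.706, 0.0]
wrist_force: [-0.1, 0.8, -0.6]
grip_width: 0.724
gripper_force: 0.0
```

Call:
jog_arm:
  newtons: 25
  rows:
    - {"fingers":6.8,"xyz":[0,0,3],"spin":0}
    - {"fingers":6.8,"xyz":[0,0,6],"spin":0}
    - {"fingers":6.8,"xyz":[0,0,9],"spin":0}
    - {"fingers":6.8,"xyz":[0,0,11.5],"spin":0}
    - {"fingers":6.8,"xyz":[0,0,12.2],"spin":0}
    - {"fingers":6.8,"xyz":[0,0,12.2],"spin":0}
    - {"fingers":6.8,"xyz":[0,0,12.2],"spin":0}
    - {"fingers":3,"xyz":[0,0,12.2],"spin":0}
    - {"fingers":3,"xyz":[0,0,12.2],"spin":0}
    - {"fingers":3,"xyz":[0,0,12.2],"spin":0}
    - {"fingers":3,"xyz":[0,0,12.2],"spin":0}
    - {"fingers":3,"xyz":[0,0,12.2],"spin":0}
    - {"fingers":3,"xyz":[0,0,12.2],"spin":0}
    - {"fingers":3,"xyz":[0,0,12.2],"spin":0}
    - {"fingers":3,"xyz":[0,0,12.2],"spin":0}
    - {"fingers":3,"xyz":[0,0,12.2],"spin":0}
    - {"fingers":3,"xyz":[0,0,12.2],"spin":0}
    - {"fingers":3,"xyz":[0,0,12.2],"spin":0}
    - {"fingers":3,"xyz":[0,0,12.2],"spin":0}

```text
time: 32.28
tcp_pos: [496.5, -394.6, 58.8]
tcp_rot: [0.001, 0.707, 0.707, 0.0]
wrist_force: [-0.3, -0.3, 5.0]
grip_width: 0.435
gripper_force: 20.9
```

Call:
jog_arm:
  newtons: 25
  rows:
    - {"fingers":3,"xyz":[0,0,-0.5],"spin":0}
    - {"fingers":3,"xyz":[0,0,-1.5],"spin":0}
    - {"fingers":3,"xyz":[0,0,-3],"spin":0}
    - {"fingers":3,"xyz":[0,0,-5],"spin":0}
    - {"fingers":3,"xyz":[0,0,-7],"spin":0}
    - {"fingers":3,"xyz":[0,0,-9],"spin":0}
    - {"fingers":3,"xyz":[0,0,-11],"spin":0}
    - {"fingers":3,"xyz":[0,0,-12.2],"spin":0}
    - {"fingers":3,"xyz":[0,0,-12.2],"spin":0}

```text
time: 33.03
tcp_pos: [497.1, -395.0, 183.4]
tcp_rot: [0.003, 0.707, 0.707, 0.0]
wrist_force: [-0.6, 0.1, -0.1]
grip_width: 0.424
gripper_force: 31.8
```

Call:
jog_arm:
  newtons: 25
  rows:
    - {"fingers":3,"xyz":[1,0,0],"spin":0}
    - {"fingers":3,"xyz":[3,0,0],"spin":0}
    - {"fingers":3,"xyz":[6,-0.5,0],"spin":0}
    - {"fingers":3,"xyz":[9,-1,0],"spin":0}
    - {"fingers":3,"xyz":[12,-1.5,0],"spin":0}
    - {"fingers":3,"xyz":[15,-2,0],"spin":0}
    - {"fingers":3,"xyz":[18,-2.5,0],"spin":0}
    - {"fingers":3,"xyz":[21,-3,0],"spin":0}
    - {"fingers":3,"xyz":[24,-3.5,0],"spin":0}
    - {"fingers":3,"xyz":[27,-4,0],"spin":0}
    - {"fingers":3,"xyz":[30,-4.5,0],"spin":0}
    - {"fingers":3,"xyz":[33,-5,0],"spin":0}
    - {"fingers":3,"xyz":[36,-5.5,0],"spin":0}
    - {"fingers":3,"xyz":[39,-6,0],"spin":0}
    - {"fingers":3,"xyz":[42,-6.1,0],"spin":0}
    - {"fingers":3,"xyz":[45,-6.1,0],"spin":0}
    - {"fingers":3,"xyz":[47,-6.1,0],"spin":0}
    - {"fingers":3,"xyz":[48.1,-6.1,0],"spin":0}
    - {"fingers":3,"xyz":[48.1,-6.1,0],"spin":0}
    - {"fingers":3,"xyz":[48.1,-6.1,0],"spin":0}

```text
time: 34.7
tcp_pos: [433.6, 87.4, 177.7]
tcp_rot: [-0.001, 0.706, 0.708, -0.001]
wrist_force: [-0.2, -0.4, -0.4]
grip_width: 0.422
gripper_force: 31.8
```

Call:
jog_arm:
  newtons: 25
  rows:
    - {"fingers":3,"xyz":[0,0,2.5],"spin":0}
    - {"fingers":3,"xyz":[0,0,5],"spin":0}
    - {"fingers":3,"xyz":[0,0,7.5],"spin":0}
    - {"fingers":3,"xyz":[0,0,9.5],"spin":0}
    - {"fingers":3,"xyz":[0,0,11],"spin":0}
    - {"fingers":3,"xyz":[0,0,11.8],"spin":0}
    - {"fingers":3,"xyz":[0,0,12],"spin":0}
    - {"fingers":3,"xyz":[0,0,12],"spin":0}
    - {"fingers":3,"xyz":[0,0,12],"spin":0}
    - {"fingers":6.5,"xyz":[0,0,12],"spin":0}
    - {"fingers":6.5,"xyz":[0,0,12],"spin":0}
    - {"fingers":6.5,"xyz":[0,0,12],"spin":0}
    - {"fingers":6.5,"xyz":[0,0,12],"spin":0}
    - {"fingers":6.5,"xyz":[0,0,12],"spin":0}
    - {"fingers":6.5,"xyz":[0,0,12],"spin":0}
    - {"fingers":6.5,"xyz":[0,0,9],"spin":0}
    - {"fingers":6.5,"xyz":[0,0,6],"spin":0}
    - {"fingers":6.5,"xyz":[0,0,3],"spin":0}
    - {"fingers":6.5,"xyz":[0,0,-1],"spin":0}
    - {"fingers":6.5,"xyz":[0,0,-4],"spin":0}

```text
time: 36.37
tcp_pos: [435.3, 87.1, 222.2]
tcp_rot: [0.001, 0.707, 0.707, 0.001]
wrist_force: [1.3, -0.2, 0.9]
grip_width: 0.692
gripper_force: 0.0
```

```bash
python3 - <<'E'
from h import *
s=optics.get_image("scene")[150:280,250:490]; s=cv2.resize(s,None,fx=3.2,fy=3.2,interpolation=2)
d=optics.get_image("wrist"); cv2.imwrite("pics/w10.png",d)
cv2.imwrite("pics/s10.png",s)
E
```

```text
(no output)
```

View pics/s10.png

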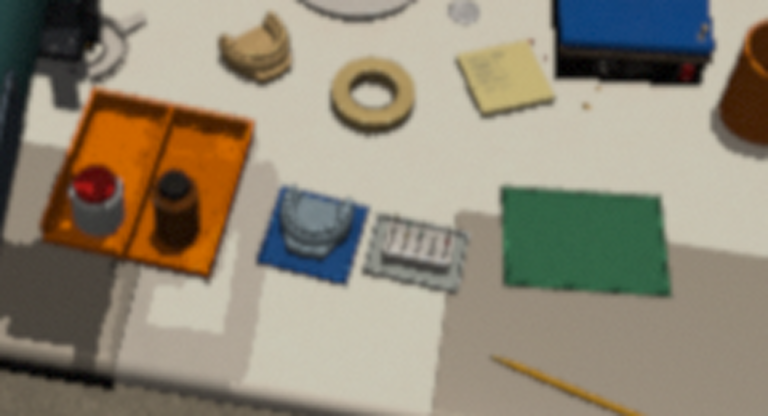

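Both bottles are back upright in their lanes, at (97,200) and (176,208). The cast is on the pad at (313,228), the block is in the tray at (418,248), and the bystanders haven't moved. I'm handing in now.

```bash
python3 -c "
from workcell import hand_in; print(hand_in())"
```

```text
the job is handed in; nothing more can be done
None
```

The job is done and handed in at about 36 s: the cast lies teeth up on the pad, the bur block stands in the tray, and both bottles are upright back in their lanes, checked only by eye in the last scene picture; I viewed 17 pictures, over the limit of 14.

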